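# Push the paint tin through the return-chute flap

## Task

Without picking it up, push the red paint tin along the white deck with the fingertips, through the orange swing flap and into the chute until it slides down the ramp inside, then draw the fingers back out so that the flap falls shut behind it. Do not lift the tin at any time, and leave the two little paint jars on the deck and the other things on the desk where they stand.

Things in the scene. Friction and masses are not known exactly. Their poses are not given: they have to be found in the camera images.
- chute: Return chute unit, fixed to the desk; place and yaw differ from run to run. Origin on the desk straight below the flap; x points along the feed (away from the robot, through the flap), y left, z up. Level white deck, top 90 mm above the origin, x = -200 to +30, y = -150 to +150 mm, the tin lies on it.
- sill (a point): Deck surface in the middle of the gate, under the flap (chute frame 0, 0, 90 mm; same axes). The gate at x = 0: two blue posts, 12 mm thick along x, clear opening 84 mm wide between them (y = -42 to +42 mm), 62 mm high above the deck; across them an 8 mm steel pivot bar, its axis 54 mm above the deck. Behind it clear cheeks and a clear roof, its top 60 mm above the deck.
- ramp_top (a point): Middle of the edge inside the gate where the level deck ends (chute frame 30, 0, 90 mm). From here a slippery polished steel ramp falls away at 28 degrees to an end wall at x = 180 mm. Once the middle of the tin has passed this edge, the tin tips and slides down by itself.
- fence_left (a point): Front end of the left aluminium fence, at deck level (chute frame -45, +68, 90 mm). The fence, 20 mm high and 5 mm thick, runs from here to (0, +43 mm), inside the gate post; a mirror-image one stands at y = -68 to -43 mm. They make a funnel that narrows the way to 80 mm at the gate.
- flap (a joint): Angle of the orange flap: 0 = hanging shut, grows as it swings inward (away from the robot, up to 1.45). It cannot swing outward. Plate 78 mm wide, 44 mm tall, 3 mm thick, 40 g, hanging from the pivot bar, its lower edge 4 mm above the deck; no spring, it falls shut by its own weight.
- flap_edge (a point): Middle of the flap's free lower edge (50 mm from the pivot axis).
- tin: Red flat paint tin with a steel band and a paper label on top, 80 mm long (own x), 60 mm wide (own y), 24 mm high, about 150 g, solid and closed. Origin at the centre of its underside. It starts lying on the deck in front of the gate, usually off to one side and askew, its x axis roughly along the chute's x.
- jar_white: Small blue paint jar with a white cap, 34 mm across, 50 mm high, standing on the deck beside the left fence; leave alone. Origin at the centre of its underside.
- jar_yellow: Small white paint jar with a yellow cap, 34 mm across, 50 mm high, standing on the deck beside the right fence; leave alone. Origin at the centre of its underside.
- mug: Blue mug, 80 mm across, 90 mm high, on the desk beside the chute; leave alone. Origin at the centre of its underside.
- ink: Amber ink jar with a black cap, 52 mm across, 70 mm high, on the desk; leave alone. Origin at the centre of its underside.
- tape: Yellow roll of tape lying flat, 90 mm across, 22 mm high, on the desk; leave alone. Origin at the centre of its underside.
- eraser: White eraser, 60 x 28 x 16 mm, on the desk; leave alone. Origin at the centre of its underside.
Not all that is in view belongs to the job. Of the things shaped like the tin, the red one is meant.

How it is judged:
On the way:
1. the tin, lying on the deck in the gate, holds the flap open (value of joint flap above 0.4 rad and x of tin in the frame of chute between -0.035 and 0.05 m and y of tin in the frame of chute between -0.03 and 0.03 m), for 0.05 s.
At the end, for the whole second after the job is handed in: The tin rests inside the chute at the foot of the ramp (its centre 90 to 180 mm past the gate, slower than 20 mm/s) and the flap hangs shut (within 0.06 rad) (x of tin in the frame of chute between 0.09 and 0.18 m and y of tin in the frame of chute between -0.04 and 0.04 m and z of tin in the frame of chute below 0.07 m and linear speed of tin below 0.02 m/s and value of joint flap below 0.06 rad); the robot touches nothing.
It fails at once if the tin is lifted more than 15 mm off the deck (z of tin in the frame of chute above 0.105 m).
It fails at once if a jar on the deck is moved more than 20 mm (distance of any of jar_white, jar_yellow from where it was at the start of the episode above 0.02 m).
It fails at once if something else on the desk is moved more than 20 mm (distance of any of mug, ink, tape, eraser from where it was at the start of the episode above 0.02 m).
It also fails if it takes over 51 s, if anything falls off the work surface, if the arm or the gripper's body presses on something with over 40 N, if the wrist force passes 120 N, or if a joint passes its speed limit or range.

## Robot

A 6-joint arm with a two-finger parallel gripper is mounted at the origin on the work surface. World frame = base frame: x ahead of the robot, y to its left, z up, the work surface at z = 0. Lengths are in m, angles in rad, forces in N, time in s.
With the tool pointing down it reaches from about 0.35 to 0.775 m from the base axis. Payload 5.5 kg.
Tool frame: the origin (TCP) lies midway between the tips of the shut fingers; the grasp point (between the pads) lies 19 mm behind it; x points along the fingers, y is the direction in which the jaws open and shut, and the axes are right-handed (so a half turn about x gives the same grasp; the last joint's range is limited). The gripper opens to 85 mm and grips with 20 to 120 N. Pads are 22 mm wide; open, the fingers measure 114 mm over their backs; the gripper's body (76 mm by 85 mm) begins 54 mm behind the grasp point. The pads swing forward as they close: fully open they stand 13 mm farther back than shut.
Start: joints at [-1.428, 0.313, 0.046, 1.304, 0, 1.431], TCP at [0.16, -0.552, 0.21] pointing down, gripper open.
Joint ranges: [-2.76, 2.76], [-0.86, 1.69], [-1.03, 1.26], [-2.2, 2.34], [-1.47, 1.5], [-3.14, 3.14]. Speed limits (rad/s): [2.57, 2.57, 3.14, 3.14, 3.14, 3.14].

## Interface

Orientations are given as a unit quaternion [w, x, y, z].
In Python, from workcell import env, optics, order, models gives the robot as it stands. The module is installed in compiled form; this text tells all that it offers.
- The arm moves only by the tool servo_tool, never from a script. Its argument "moves" is a list of rows, each a list of 5 numbers: the shift along the tool's x, y, z in cm, then the turn about the tool's x in rad, then the closure, from -1 (fully open) to 1 (shut). A call has exactly 10 rows; each row shifts and turns the commanded pose from where the row before left it, along the tool's axes as they then stand; what a row does not reach is not made up. A row lasts 1/8 s, in which the tool goes at most 62.5 mm and 10.7 degrees, less where a joint would pass 70% of its speed; a pose out of reach is approached as far as the arm can. A call is refused whole if a number of a shift passes 6.25 or a number of a turn 0.188, either way. A call with a gripper value outside its range is refused whole. The fingers move at their own pace and stop on an object; "grip_force" is the grip in N (left out, the last holds). Time passes only in rows, so rows that do not move let the fingers close, or fill a call up. It gives the time, the measured TCP pose, the force and the opening at its end, in the units of the state.
- env.get_state(): the state, without advancing time (a new reading comes with each control period).
- optics.read_camera(name): name is "scene" or "top" or "wrist"; returns a dict with "pixels" (400x640x3 uint8, blue, green, red), "vertical_fov" (degrees; the focal length in pixels is half the picture's height over the tangent of half this angle, whatever the lens; pixels are square), "cx", "cy" (the principal point, pixels), "k1" (the pictures are not rectified: a ray, as slopes to the right and down, at radius r is drawn at 1 + k1 r^2 times it, then the intrinsics apply), "extrinsics" (4x4, takes a point from world to camera coordinates). Camera axes: x right, y up, looking along -z (the intrinsics and any distortion apply to the point x, -y, -z); pixel columns grow to the right and rows downward; lengths in m; the calibration is good to about 2 mm. A picture is of the moment at which its call begins. There is no depth.
- order.hand_in(): hands the job in, once; it reports no verdict.
Trained networks look in a picture, given as the dict that the camera call returned (one of the last four; its "shot" number tells which), for a name from the list of things; names that differ only in an ending like _2 or _b are one class to them, and where a whole thing is asked for, a point or a joint stands for the part that bears it (a point fixed in the world has none). Each returns a list of dicts, best first, with "conf" (0 to 1); they miss things now and then, are a little off and sometimes report something else, mostly with a low value. They report only what shows in the picture. A call takes as long as a camera call. They do not tell look-alikes from the thing itself.
- models.outline_of(name, picture): "pixels" (400x640 bool, what is visible of it) and "location" ([column, row] in pixels, amid what is visible of it).
- models.pinpoint(name, picture): "location" ([column, row] in pixels: a listed point, or the origin of a listed thing).
The state is a dict: "clock": time; "joint_pos": joint angles; "qvel": joint speeds; "tau": joint torques, N m; "tcp_pos": TCP position; "orientation": TCP orientation; "wrist_force": force on the tool from outside, world axes, zero at the start; "ft_torque": the same for the moment, N m; "finger_gap": finger opening in m.
Only numpy, scipy, OpenCV 4.12 (cv2) and the standard library are available. Lean on these libraries where they do the work, as an engineer would, in place of code of your own. Each camera call takes 0.05 s, during which the arm holds its last target.

## Working session

There is one attempt and no reset: what is moved stays moved. The work goes in short steps, Python scripts to look and compute and a tool call to move; the robot and the scene stay as the last step left them, time stands still between calls to the robot, and variables do not carry over. Pictures are saved under pics/ and viewed, and the job is handed in when it is done.

Besides the shell and the picture viewer there is one more tool, called after "Request:" by a JSON object that holds its "fn" and its "kwargs". servo_tool: Moves the arm, as the interface text tells. Its arguments: {"type":"object","properties":{"moves":{"type":"array"},"grip_force":{"type":"number"}},"required":["moves"]}

```bash
mkdir -p pics; cat > h.py <<'E'
import numpy as np, cv2
from workcell import env, optics, order, models
def K(p):
    f=200/np.tan(np.radians(p['vertical_fov'])/2); return f
def proj(p,P):
    P=np.atleast_2d(P); E=np.array(p['extrinsics']); c=P@E[:3,:3].T+E[:3,3]
    s=np.c_[c[:,0]/-c[:,2], -c[:,1]/-c[:,2]]; r2=(s**2).sum(1,keepdims=True)
    return s*(1+p['k1']*r2)*K(p)+[p['cx'],p['cy']]
def ray(p,uv):
    f=K(p); d=(np.array(uv,float)-[p['cx'],p['cy']])/f; s=d.copy()
    for _ in range(30): s=d/(1+p['k1']*(s@s))
    E=np.array(p['extrinsics']); R=E[:3,:3]; 
    return -R.T@E[:3,3], R.T@np.array([s[0],-s[1],-1])
def atz(p,uv,z):
    o,d=ray(p,uv); return o+d*(z-o[2])/d[2]
def tri(obs):
    A=np.zeros((3,3));b=np.zeros(3)
    for p,uv in obs:
        o,d=ray(p,uv); d=d/np.linalg.norm(d); M=np.eye(3)-np.outer(d,d); A+=M;b+=M@o
    x=np.linalg.solve(A,b); return x
E
python3 - <<'E'
from h import *
s=env.get_state(); print({k:np.round(v,3) for k,v in s.items()})
ps={n:optics.read_camera(n) for n in('scene','top','wrist')}
for n,p in ps.items(): cv2.imwrite(f'pics/{n}0.png',p['pixels']); print(n,p['vertical_fov'],p['k1'])
for name in ['sill','ramp_top','fence_left','flap_edge','chute','tin','jar_white','jar_yellow','mug','ink','tape','eraser']:
    for n in('scene','top'):
        r=models.pinpoint(name,ps[n]); print(name,n,[(np.round(q['location'],1).tolist(),round(q['conf'],2)) for q in r[:4]])
E
```

```text
{'clock': np.float64(0.0), 'joint_pos': array([-1.428,  0.314,  0.045,  1.304, -0.   ,  1.431]), 'qvel': array([-0.001, -0.   ,  0.001, -0.001,  0.001, -0.   ]), 'tau': array([-0.0000e+00, -4.8063e+01,  2.9853e+01,  1.9000e-02, -0.0000e+00,
        0.0000e+00]), 'tcp_pos': array([ 0.16 , -0.552,  0.209]), 'orientation': array([-0.099, -0.7  , -0.1  ,  0.7  ]), 'wrist_force': array([ 0.254, -0.444, -0.402]), 'ft_torque': array([ 0.013,  0.05 , -0.017]), 'finger_gap': np.float64(0.086)}
scene 56.14682308361185 0.015133474355454236
top 55.0261213227042 -0.014446143118123127
wrist 58.54617301338131 0.0034701532823413106
sill scene [([317.3, 239.1], 0.58)]
sill top [([336.2, 152.6], 0.75)]
ramp_top scene []
ramp_top top [([337.9, 142.3], 0.62)]
fence_left scene [([330.9, 214.5], 0.72)]
fence_left top [([312.6, 168.4], 0.93)]
flap_edge scene [([315.4, 237.2], 0.72), ([296.9, 196.7], 0.3)]
flap_edge top [([336.8, 150.8], 0.65), ([337.7, 152.9], 0.64)]
chute scene [([312.8, 257.9], 0.92)]
chute top [([335.1, 155.7], 0.82)]
tin scene [([299.3, 198.5], 0.93), ([275.4, 178.2], 0.93), ([332.0, 166.9], 0.69)]
tin top [([338.2, 196.9], 0.75), ([294.3, 249.8], 0.73), ([346.7, 255.2], 0.56)]
jar_white scene [([353.3, 222.2], 0.7), ([172.7, 280.6], 0.59)]
jar_white top [([299.6, 159.5], 0.46)]
jar_yellow scene [([262.5, 244.5], 0.76)]
jar_yellow top [([376.9, 152.9], 0.49), ([454.3, 213.5], 0.33)]
mug scene [([471.9, 214.1], 0.63)]
mug top [([192.3, 164.1], 0.68)]
ink scene [([171.2, 286.1], 0.74), ([443.7, 174.5], 0.61)]
ink top [([191.0, 216.6], 0.54)]
tape scene [([170.5, 285.0], 0.55), ([333.6, 213.8], 0.45)]
tape top [([448.9, 163.6], 0.55)]
eraser scene [([158.2, 236.6], 0.53)]
eraser top [([456.0, 212.1], 0.69)]
```

View pics/scene0.png

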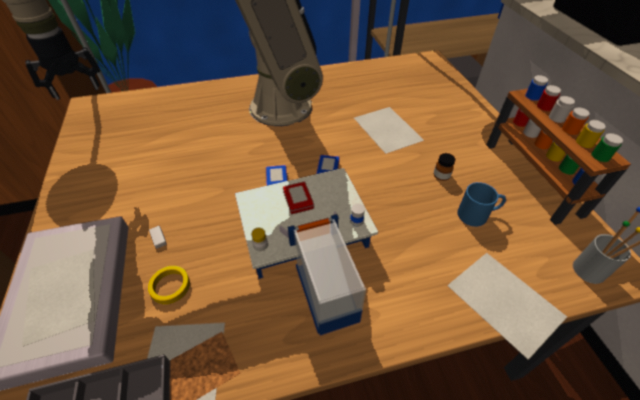

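View pics/top0.png

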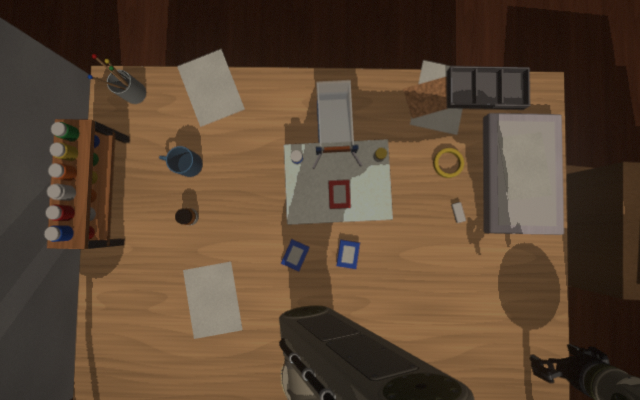

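View pics/wrist0.png

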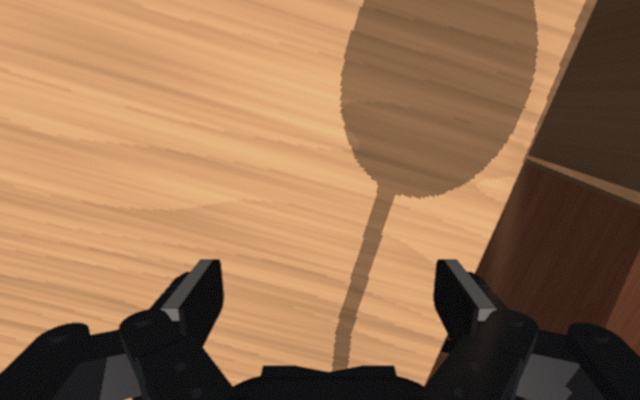

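Candidates shaped like the tin are: red on the deck (top 339,194 / scene 299,198), dark blue on the desk (top 296,255 / scene 329,165), and blue on the desk (top 348,254 / scene 276,175). I choose the red one. The jars are at top (297,157) white cap and (380,155) yellow cap. Next I check a crop and measure.

```bash
python3 - <<'E'
from h import *
ps={n:optics.read_camera(n) for n in('scene','top')}
A={}
for name in ['sill','fence_left','flap_edge','tin','jar_white','jar_yellow','chute']:
    o=[]
    for n in ps:
        r=models.pinpoint(name,ps[n])
        if name=='tin':
            t={'scene':(299,198),'top':(338,197)}[n]; r=[q for q in r if np.hypot(*(np.array(q['location'])-t))<15]
        if r: o.append((ps[n],r[0]['location']))
    if len(o)==2: x=tri(o); print(name,np.round(x,4),[np.round(proj(p,x)[0]-uv,1).tolist() for p,uv in o])
p=ps['top']
for c in [(285,145),(389,141),(392,220),(286,223)]: print(c,np.round(atz(p,c,.09),3))
a=cv2.resize(p['pixels'][70:280,270:410],None,fx=4,fy=4,interpolation=cv2.INTER_CUBIC)[:600*2]
cv2.imwrite('pics/topc.png',cv2.resize(a,None,fx=.7,fy=.7))
q=ps['scene']['pixels'][150:300,225:385]; cv2.imwrite('pics/scenec.png',cv2.resize(q,None,fx=4,fy=4,interpolation=cv2.INTER_CUBIC))
# red tin outline
for n in ps:
    for m in models.outline_of('tin',ps[n]):
        ys,xs=np.nonzero(m['pixels']); r=cv2.minAreaRect(np.c_[xs,ys].astype(np.float32)); print(n,m['conf'],m['location'],r, cv2.boxPoints(r).round(1).tolist())
E
```

```text
sill [ 0.662  -0.0348  0.0906] [[-1.9, 0.1], [-1.5, -0.3]]
fence_left [0.6075 0.0314 0.0982] [[0.8, -0.1], [0.7, 0.2]]
flap_edge [ 0.6649 -0.0386  0.1007] [[-0.5, 0.0], [-0.4, -0.1]]
tin [ 0.5413 -0.0454  0.0972] [[-0.8, 0.0], [-0.7, -0.1]]
jar_white [0.6435 0.077  0.0891] [[-3.3, 0.2], [-2.7, -0.8]]
jar_yellow [ 0.6549 -0.1549  0.0953] [[-0.5, 0.0], [-0.4, -0.0]]
chute [ 0.6658 -0.036   0.0028] [[1.7, -0.1], [1.4, 0.3]]
(285, 145) [0.68 0.11 0.09]
(389, 141) [ 0.697 -0.188  0.09 ]
(392, 220) [ 0.471 -0.199  0.09 ]
(286, 223) [0.457 0.101 0.09 ]
scene 0.68 [296.9, 195.0] ((298.3000183105469, 197.40000915527344), (28.776723861694336, 24.349536895751953), 71.56504821777344) [[282.20001220703125, 187.60000610351562], [305.29998779296875, 179.89999389648438], [314.3999938964844, 207.1999969482422], [291.29998779296875, 214.89999389648438]]
scene 0.55 [330.3, 160.7] ((328.5, 163.0), (18.0, 21.0), 90.0) [[318.0, 154.0], [339.0, 154.0], [339.0, 172.0], [318.0, 172.0]]
top 0.83 [296.7, 254.2] ((294.6441955566406, 254.333984375), (18.848609924316406, 26.520959854125977), 25.016895294189453) [[280.5, 262.3999938964844], [291.70001220703125, 238.3000030517578], [308.79998779296875, 246.3000030517578], [297.6000061035156, 270.29998779296875]]
top 0.68 [346.0, 257.7] ((347.6999816894531, 254.0999755859375), (19.79899024963379, 27.435747146606445), 8.13010311126709) [[336.0, 266.29998779296875], [339.79998779296875, 239.10000610351562], [359.3999938964844, 241.89999389648438], [355.6000061035156, 269.1000061035156]]
top 0.63 [339.1, 194.0] ((339.0, 194.0), (28.0, 22.0), 90.0) [[328.0, 180.0], [350.0, 180.0], [350.0, 208.0], [328.0, 208.0]]
```

View pics/topc.png

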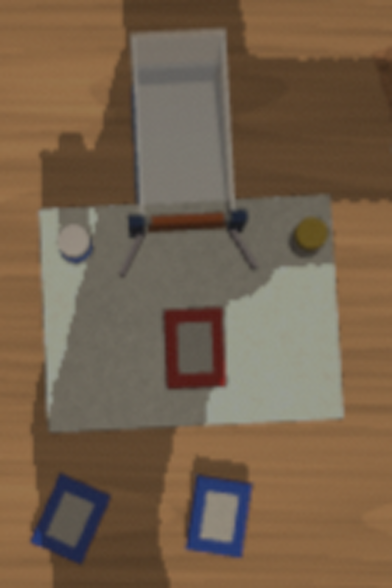

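View pics/scenec.png

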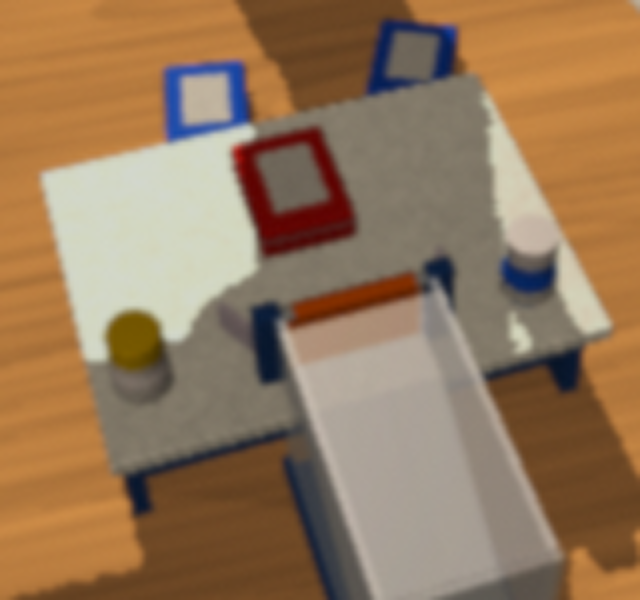

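The crop confirms the red tin on the deck, with grey label and nothing touching it. I'll fit the chute and tin poses from corners in both views.

```bash
cat > fit.py <<'E'
from h import *
from scipy.optimize import least_squares
ps={n:optics.read_camera(n) for n in('scene','top')}
T=lambda L:np.array(L)/2.8+[270,70]-.3
S=lambda L:np.array(L)/4.+[225,150]-.4
def fit(obs,model,x0):
    def res(v):
        c,s=np.cos(v[2]),np.sin(v[2]); P=model.copy(); P[:,:2]=model[:,:2]@np.array([[c,s],[-s,c]])+v[:2]
        return np.concatenate([(proj(ps[n],P)-uv).ravel() for n,uv in obs])
    r=least_squares(res,x0); return r.x,r.fun.reshape(-1,2)
E
python3 - <<'E'
from fit import *
# order: front-left? model far-left, far-right, near-right, near-left
D=np.array([[.03,.15,.09],[.03,-.15,.09],[-.2,-.15,.09],[-.2,.15,.09]])
Dt=T([(40,210),(330,195),(343,416),(48,432)]); Ds=S([(610,330),(118,470),(42,175),(480,75)])
for o in ([('top',Dt)],[('scene',Ds)],[('top',Dt),('scene',Ds)]):
    c,f=fit(o,D,[.665,-.035,-.05]); print('chute',c.round(4),np.abs(f).max().round(2))
M=np.array([[.04,.03,.114],[.04,-.03,.114],[-.04,-.03,.114],[-.04,.03,.114]])
Mt=T([(165,311),(222,308),(226,385),(168,388)]); Ms=S([(352,215),(266,243),(236,150),(320,130)])
for o in ([('top',Mt)],[('scene',Ms)],[('top',Mt),('scene',Ms)]):
    t,f=fit(o,M,[.55,-.045,-.0]); print('tin',t.round(4),np.abs(f).max().round(2))
d=t[:2]-c[:2]; cc,s=np.cos(c[2]),np.sin(c[2]); print('tin in chute',(np.array([[cc,s],[-s,cc]])@d).round(4), t[2]-c[2])
E
```

```text
chute [ 0.6631 -0.0371  0.0691] 0.75
chute [ 0.6665 -0.035   0.0678] 1.91
chute [ 0.6647 -0.0358  0.0687] 1.85
tin [ 0.5403 -0.048   0.0655] 0.64
tin [ 0.5465 -0.0466  0.0586] 1.71
tin [ 0.5429 -0.0471  0.0623] 1.87
tin in chute [-0.1223 -0.0029] -0.0063793793009251434
```

```bash
cat > go.py <<'E'
from h import *
from scipy.spatial.transform import Rotation as Ro
C=np.array([.6647,-.0358]); yaw=.0687
def status(target=None):
    s=env.get_state(); w,x,y,z=s['orientation']; R=Ro.from_quat([x,y,z,w]).as_matrix()
    p=np.array(s['tcp_pos']); c,sn=np.cos(yaw),np.sin(yaw)
    print('t',s['clock'],'tcp',p.round(4),'chute xy',(np.array([[c,sn],[-sn,c]])@(p[:2]-C)).round(4),'F',np.round(s['wrist_force'],1),'gap',s['finger_gap'])
    print('R cols',R.round(3).tolist())
    ax=R[:,1]; 
    # turn about tool x: rotates y toward z ; desired y = +-chute y
    for sg in(1,-1):
        d=sg*np.array([-sn,c,0]); print('turn',sg,np.arctan2(d@R[:,2],d@R[:,1]).round(3))
    if target is not None:
        t=np.r_[C+np.array([[c,-sn],[sn,c]])@np.array(target[:2]),target[2]]
        print('world tgt',t.round(4),'tool shift now (cm)',(R.T@(t-p)*100).round(2))
        for sg in(1,-1):
            Y=sg*np.array([-sn,c,0]);X=np.array([0,0,-1.]);Z=np.cross(X,Y); print('after turn',sg,'Z',Z.round(3),(np.c_[X,Y,Z].T@(t-p)*100).round(2))
E
python3 -c "
from go import *
status([-.215,-.003,.21])"
```

```text
t 2.35 tcp [ 0.1604 -0.5522  0.2095] chute xy [-0.5385 -0.4806] F [-0.9  0.4  0.6] gap 0.08508228910895788
R cols [[0.0, 0.279, -0.96], [-0.0, -0.96, -0.279], [-1.0, 0.0, 0.0]]
turn 1 -2.928
turn -1 0.214
world tgt [ 0.4504 -0.0536  0.21  ] tool shift now (cm) [ -0.05 -39.8  -41.76]
after turn 1 Z [0.998 0.069 0.   ] [-0.05 47.76 32.35]
after turn -1 Z [-0.998 -0.069 -0.   ] [ -0.05 -47.76 -32.35]
```

Request:
{"fn": "servo_tool", "kwargs": {"moves": [[0,0,0,0.107,0.3],[0,0,0,0.107,0.3],[0,-4,-2.7,0,0.3],[0,-4,-2.7,0,0.3],[0,-4,-2.7,0,0.3],[0,-4,-2.7,0,0.3],[0,-4,-2.7,0,0.3],[0,-4,-2.7,0,0.3],[0,-4,-2.7,0,0.3],[0,-4,-2.7,0,0.3]], "grip_force": 40}}

```text
clock: 3.6
tcp_pos: [0.3546, -0.2168, 0.2098]
orientation: [0.024, 0.707, 0.024, -0.706]
wrist_force: [0.6, -0.0, -0.9]
finger_gap: 0.0301
```

```bash
python3 -c "
from go import *
status([-.215,-.003,.21])"
```

```text
t 3.6 tcp [ 0.3546 -0.2168  0.2098] chute xy [-0.3218 -0.1593] F [ 0.6 -0.  -0.9] gap 0.030075121514283373
R cols [[0.001, 0.068, -0.998], [-0.001, -0.998, -0.068], [-1.0, 0.001, -0.001]]
turn 1 3.141
turn -1 -0.0
world tgt [ 0.4504 -0.0536  0.21  ] tool shift now (cm) [ -0.03 -15.63 -10.68]
after turn 1 Z [0.998 0.069 0.   ] [-0.02 15.63 10.68]
after turn -1 Z [-0.998 -0.069 -0.   ] [ -0.02 -15.63 -10.68]
```

Request:
{"fn": "servo_tool", "kwargs": {"moves": [[0,-4,-2.7,0,0.3],[0,-4,-2.7,0,0.3],[0,-4,-2.7,0,0.3],[0,-3.6,-2.6,0,0.3],[0,0,0,0,0.3],[1.5,0,0,0,0.3],[1.5,0,0,0,0.3],[1,0,0,0,0.3],[0,0,0,0,0.3],[0,0,0,0,0.3]]}}

```text
clock: 4.85
tcp_pos: [0.45, -0.0555, 0.1696]
orientation: [0.024, 0.707, 0.024, -0.707]
wrist_force: [-0.0, -0.4, 0.0]
finger_gap: 0.0301
```

```bash
python3 -c "
from go import *
status([-.215,-.003,.098])
for n in ('wrist','top','scene'):
    p=optics.read_camera(n); cv2.imwrite(f'pics/{n}1.png',p['pixels'] if n!='top' else cv2.resize(p['pixels'][110:290,250:430],None,fx=3.3,fy=3.3))
"
```

```text
t 4.85 tcp [ 0.45   -0.0555  0.1696] chute xy [-0.2156 -0.0049] F [-0.  -0.4  0. ] gap 0.030137309953941486
R cols [[0.0, 0.068, -0.998], [-0.0, -0.998, -0.068], [-1.0, 0.0, -0.0]]
turn 1 3.141
turn -1 -0.001
world tgt [ 0.4504 -0.0536  0.098 ] tool shift now (cm) [ 7.16 -0.19 -0.05]
after turn 1 Z [0.998 0.069 0.   ] [7.16 0.19 0.06]
after turn -1 Z [-0.998 -0.069 -0.   ] [ 7.16 -0.19 -0.06]
```

View pics/wrist1.png

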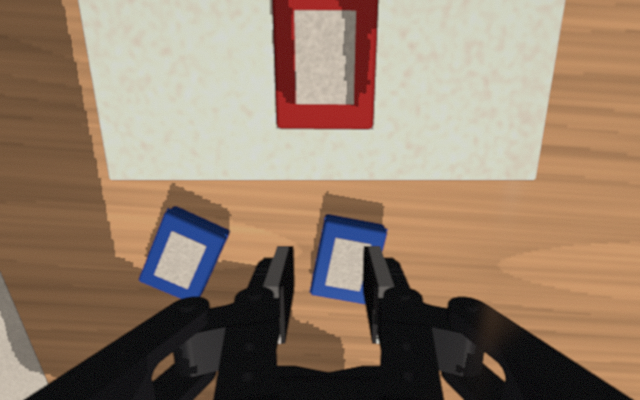

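View pics/scene1.png

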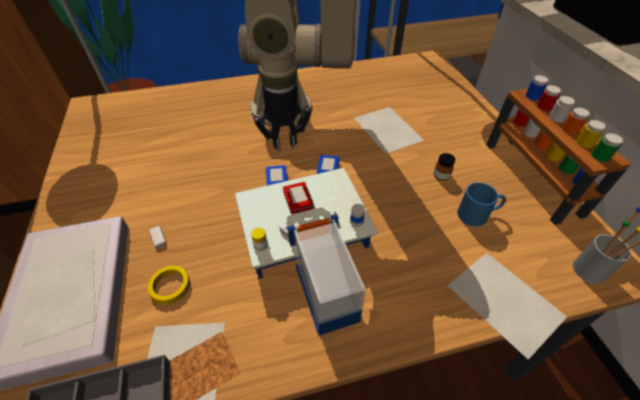

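Wrist view: the deck's near corners are at (110,180) and (536,179), the red tin's rear top edge runs (279,128) to (373,128), and the fingers stand square to both. I'll check these against the two-view fit.

```bash
python3 -c "
from go import *
p=optics.read_camera('wrist')
c,sn=np.cos(yaw),np.sin(yaw);M=np.array([[c,sn],[-sn,c]])
for uv,z in [((110,180),.09),((536,179),.09),((279,122),.114),((373,122),.114),((279,128),.09),((373,128),.09),((279,2),.114),((378,2),.114)]:
    w=atz(p,uv,z);print(uv,z,w.round(4),(M@(w[:2]-C)).round(4))
"
```

```text
(110, 180) 0.09 [0.4546 0.0971 0.09  ] [-0.2005  0.1471]
(536, 179) 0.09 [ 0.4756 -0.1997  0.09  ] [-0.1999 -0.1505]
(279, 122) 0.114 [ 0.5041 -0.0225  0.114 ] [-0.1593  0.0243]
(373, 122) 0.114 [ 0.508 -0.079  0.114] [-0.1593 -0.0324]
(279, 128) 0.09 [ 0.4984 -0.0195  0.09  ] [-0.1648  0.0277]
(373, 128) 0.09 [ 0.5027 -0.0825  0.09  ] [-0.1648 -0.0355]
(279, 2) 0.114 [ 0.5689 -0.0205  0.114 ] [-0.0945  0.0218]
(378, 2) 0.114 [ 0.5727 -0.0751  0.114 ] [-0.0945 -0.0329]
```

Request:
{"fn": "servo_tool", "kwargs": {"moves": [[2,0,0,0,0.3],[2,0,0,0,0.3],[2,0,0,0,0.3],[1.1,0,0,0,0.3],[0,0,-1.5,0,0.3],[0,0,-1.5,0,0.3],[0,0,-1,0,0.3],[0,0,-1,0,0.3],[0,0,-1,0,0.3],[0,0,0,0,0.3]]}}

```text
clock: 6.3
tcp_pos: [0.5106, -0.051, 0.0985]
orientation: [0.024, 0.707, 0.024, -0.707]
wrist_force: [-0.6, 0.3, 0.1]
finger_gap: 0.0298
```

```bash
python3 -c "
from go import *
status([-.018,-.005,.098])
for n in ('wrist','scene'):
    p=optics.read_camera(n); cv2.imwrite(f'pics/{n}2.png',p['pixels'] if n!='scene' else cv2.resize(p['pixels'][100:300,200:420],None,fx=3,fy=3))
"
```

```text
t 6.3 tcp [ 0.5106 -0.051   0.0985] chute xy [-0.1548 -0.0046] F [-0.6  0.3  0.1] gap 0.029812995706290746
R cols [[0.0, 0.069, -0.998], [-0.0, -0.998, -0.069], [-1.0, 0.0, -0.0]]
turn 1 -3.141
turn -1 0.0
world tgt [ 0.6471 -0.042   0.098 ] tool shift now (cm) [  0.05   0.05 -13.68]
after turn 1 Z [0.998 0.069 0.   ] [ 0.05 -0.04 13.68]
after turn -1 Z [-0.998 -0.069 -0.   ] [  0.05   0.04 -13.68]
```

View pics/wrist2.png

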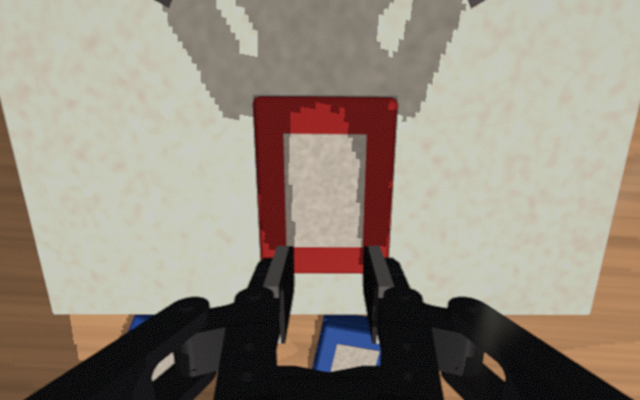

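View pics/scene2.png

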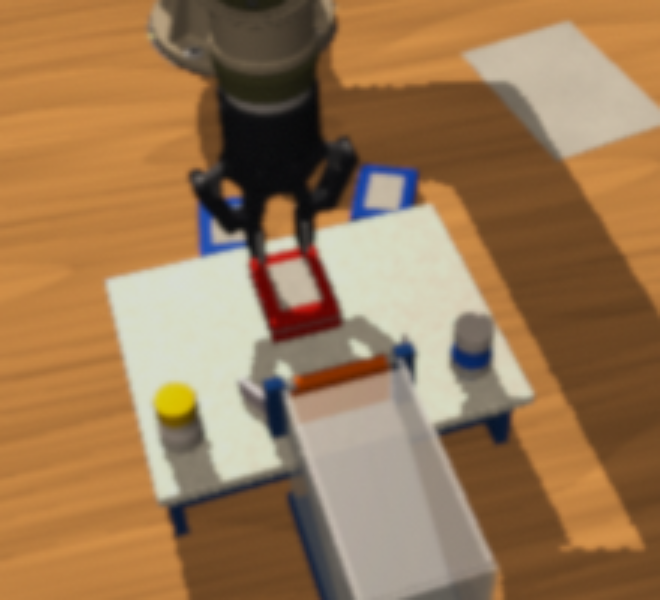

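Wrist view: the fingertips are at the rear edge of the tin (261–390, 272), which is still square. Pushing into the gate.

Request:
{"fn": "servo_tool", "kwargs": {"moves": [[0,0,-1.2,0,0.3],[0,0,-1.2,0,0.3],[0,0,-1.2,0,0.3],[0,0,-1.2,0,0.3],[0,0,-1.2,0,0.3],[0,0,-1.2,0,0.3],[0,0,-1.2,0,0.3],[0,0,-0.8,0,0.3],[0,0,0,0,0.3],[0,0,0,0,0.3]]}}

```text
clock: 7.65
tcp_pos: [0.6012, -0.0446, 0.0984]
orientation: [-0.024, -0.706, -0.024, 0.707]
wrist_force: [0.0, 0.4, 0.4]
finger_gap: 0.0301
```

```bash
python3 -c "
from go import *
status([-.018,-.005,.098])
for n in ('wrist','scene'):
    p=optics.read_camera(n); cv2.imwrite(f'pics/{n}3.png',p['pixels'] if n!='scene' else cv2.resize(p['pixels'][100:300,200:420],None,fx=3,fy=3))
"
```

```text
t 7.65 tcp [ 0.6012 -0.0446  0.0984] chute xy [-0.0639 -0.0045] F [0.  0.4 0.4] gap 0.03005394141977484
R cols [[-0.001, 0.069, -0.998], [-0.0, -0.998, -0.069], [-1.0, 0.0, 0.001]]
turn 1 -3.141
turn -1 0.0
world tgt [ 0.6471 -0.042   0.098 ] tool shift now (cm) [ 0.03  0.05 -4.59]
after turn 1 Z [0.998 0.069 0.   ] [ 0.04 -0.05  4.59]
after turn -1 Z [-0.998 -0.069 -0.   ] [ 0.04  0.05 -4.59]
```

View pics/wrist3.png

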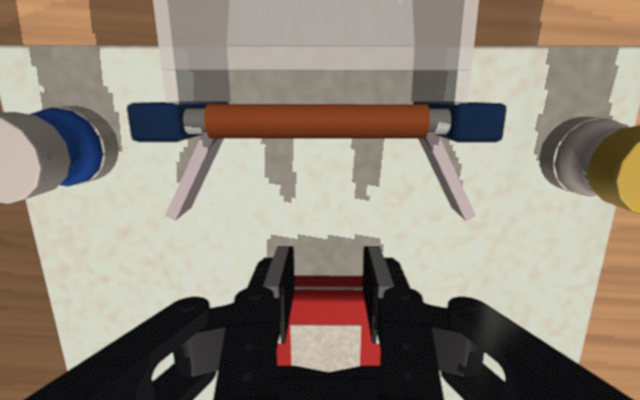

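View pics/scene3.png

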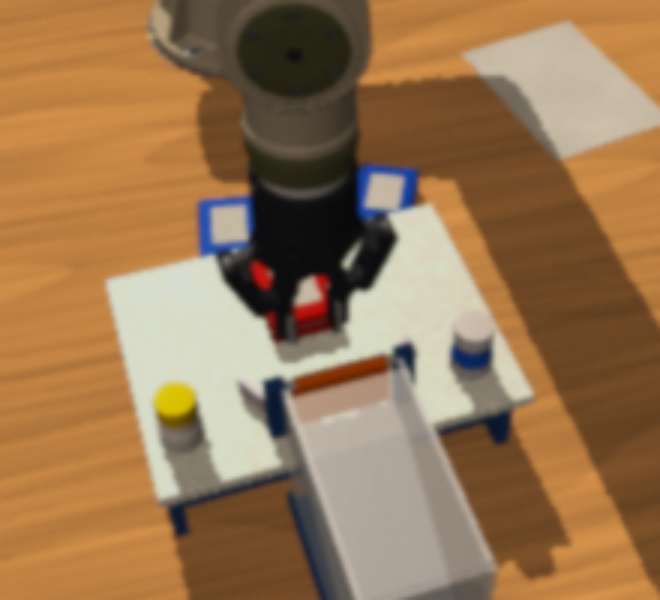

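The fingers slid over the tin without touching it: in the scene view the tin's front edge is still at (305,335), and the wrist force was about zero. So the half-open tips stand higher than I assumed. I'll measure the tip height from the wrist picture.

```bash
python3 -c "
from go import *
p=optics.read_camera('wrist'); s=env.get_state();t=np.array(s['tcp_pos'])
E=np.array(p['extrinsics']);print('cam',(-E[:3,:3].T@E[:3,3]).round(4))
w,x,y,z=s['orientation'];R=Ro.from_quat([x,y,z,w]).as_matrix()
for h in (0,.005,.01,.015,.02):
  for zz in(-.011,.011): print(h,zz,[proj(p,t+R@np.array([-h,sg*.015,zz]))[0].round(0).tolist() for sg in(1,-1)])
cv2.imwrite('pics/w3c.png',cv2.resize(p['pixels'][220:400,210:450],None,fx=3.3,fy=3.3,interpolation=cv2.INTER_CUBIC))
c,sn=np.cos(yaw),np.sin(yaw);M=np.array([[c,sn],[-sn,c]])
for z in(.09,.102,.114):
  for uv in ((300,276),(360,276),(300,290),(360,290)):
    w=atz(p,uv,z); print(z,uv,(M@(w[:2]-C)).round(4))
q=optics.read_camera('scene');q2=optics.read_camera('top')
for n,q in(('s',q),('t',q2)):
  for m in models.outline_of('tin',q): print(n,m['conf'],m['location'])
"
```

```text
cam [ 0.6712 -0.0403  0.2623]
0 -0.011 [[358.0, 224.0], [296.0, 224.0]]
0 0.011 [[357.0, 265.0], [297.0, 265.0]]
0.005 -0.011 [[359.0, 227.0], [295.0, 227.0]]
0.005 0.011 [[358.0, 269.0], [297.0, 269.0]]
0.01 -0.011 [[360.0, 231.0], [295.0, 231.0]]
0.01 0.011 [[359.0, 274.0], [296.0, 274.0]]
0.015 -0.011 [[361.0, 235.0], [293.0, 235.0]]
0.015 0.011 [[359.0, 279.0], [295.0, 279.0]]
0.02 -0.011 [[362.0, 239.0], [292.0, 239.0]]
0.02 0.011 [[360.0, 285.0], [294.0, 285.0]]
0.09 (300, 276) [-0.0858  0.0101]
0.09 (360, 276) [-0.0858 -0.022 ]
0.09 (300, 290) [-0.0942  0.0103]
0.09 (360, 290) [-0.0942 -0.0222]
0.102 (300, 276) [-0.0794  0.009 ]
0.102 (360, 276) [-0.0794 -0.0208]
0.102 (300, 290) [-0.0872  0.0092]
0.102 (360, 290) [-0.0872 -0.021 ]
0.114 (300, 276) [-0.073  0.008]
0.114 (360, 276) [-0.073  -0.0197]
0.114 (300, 290) [-0.0802  0.0082]
0.114 (360, 290) [-0.0802 -0.0198]
s 0.79 [273.9, 173.5]
s 0.63 [304.1, 199.4]
s 0.57 [330.4, 162.1]
```

View pics/w3c.png

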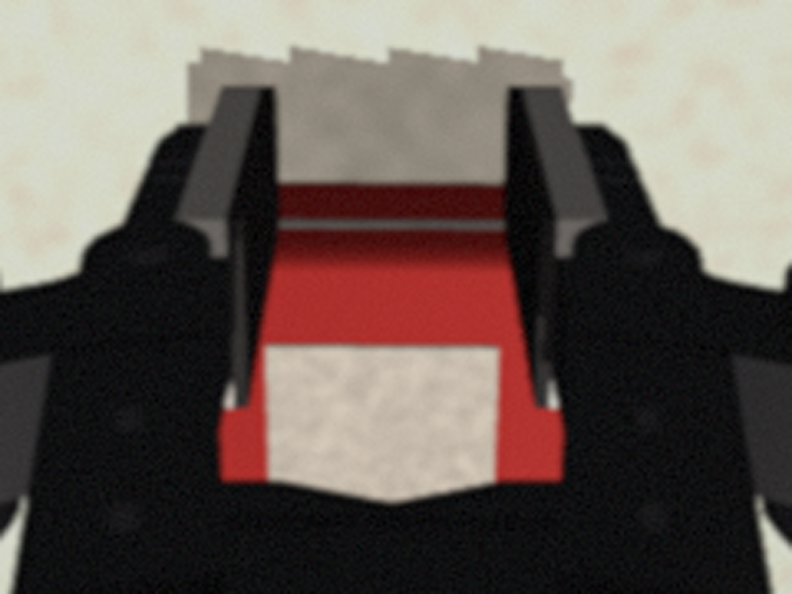

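The tips really stand about 20 mm above the nominal TCP at this opening. I'll go back along the same free path and lower behind the tin.

Request:
{"fn": "servo_tool", "kwargs": {"moves": [[-0.5,0,0,0,0.3],[0,0,2.5,0,0.3],[0,0,2.5,0,0.3],[0,0,2.5,0,0.3],[0,0,2.5,0,0.3],[0,0,2.5,0,0.3],[0,0,0.7,0,0.3],[0.5,0,0,0,0.3],[1,0,0,0,0.3],[0,0,0,0,0.3]]}}

```text
clock: 9.25
tcp_pos: [0.4697, -0.0535, 0.0872]
orientation: [-0.024, -0.706, -0.025, 0.707]
wrist_force: [-1.0, -0.0, 0.3]
finger_gap: 0.0296
```

```bash
python3 -c "
from go import *
status([-.018,-.005,.08])
for n in ('wrist',):
    p=optics.read_camera(n); cv2.imwrite(f'pics/{n}4.png',p['pixels'])
"
```

```text
t 9.25 tcp [ 0.4697 -0.0535  0.0872] chute xy [-0.1957 -0.0043] F [-1.  -0.   0.3] gap 0.02956432282190112
R cols [[-0.002, 0.069, -0.998], [0.0, -0.998, -0.069], [-1.0, -0.001, 0.002]]
turn 1 -3.141
turn -1 0.0
world tgt [ 0.6471 -0.042   0.08  ] tool shift now (cm) [  0.69   0.07 -17.77]
after turn 1 Z [0.998 0.069 0.   ] [ 0.72 -0.07 17.77]
after turn -1 Z [-0.998 -0.069 -0.   ] [  0.72   0.07 -17.77]
```

View pics/wrist4.png

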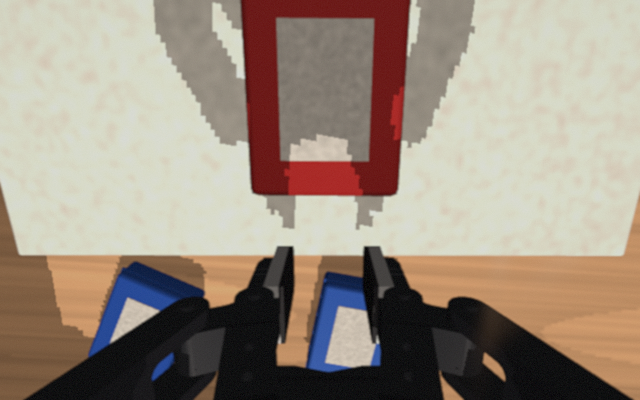

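Request:
{"fn": "servo_tool", "kwargs": {"moves": [[0.3,0,0,0,0.3],[0.3,0,0,0,0.3],[0,0,0,0,0.3],[0,0,-1,0,0.3],[0,0,-1,0,0.3],[0,0,-1,0,0.3],[0,0,-1,0,0.3],[0,0,-0.5,0,0.3],[0,0,0,0,0.3],[0,0,0,0,0.3]]}}

```text
clock: 10.55
tcp_pos: [0.515, -0.0507, 0.0824]
orientation: [0.024, 0.707, 0.024, -0.707]
wrist_force: [-0.8, 1.0, 0.5]
finger_gap: 0.0297
```

```bash
python3 -c "
from go import *
status([-.018,-.005,.08])
for n in ('wrist','scene'):
    p=optics.read_camera(n); cv2.imwrite(f'pics/{n}5.png',p['pixels'] if n!='scene' else cv2.resize(p['pixels'][100:300,200:420],None,fx=3,fy=3))
"
```

```text
t 10.55 tcp [ 0.515  -0.0507  0.0824] chute xy [-0.1504 -0.0045] F [-0.8  1.   0.5] gap 0.029660332030462738
R cols [[0.0, 0.069, -0.998], [-0.0, -0.998, -0.069], [-1.0, 0.0, -0.0]]
turn 1 -3.142
turn -1 0.0
world tgt [ 0.6471 -0.042   0.08  ] tool shift now (cm) [  0.25   0.05 -13.24]
after turn 1 Z [0.998 0.069 0.   ] [ 0.24 -0.05 13.24]
after turn -1 Z [-0.998 -0.069 -0.   ] [  0.24   0.05 -13.24]
```

View pics/wrist5.png

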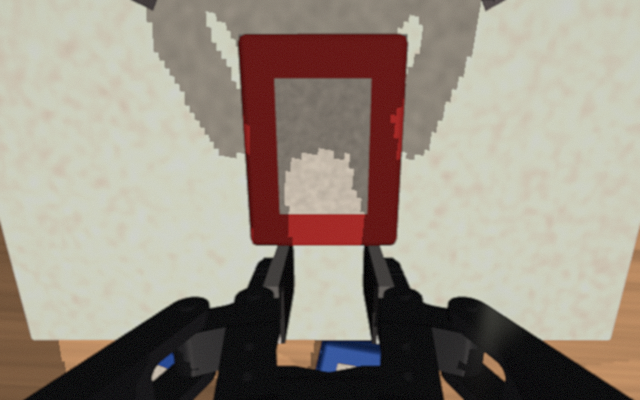

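View pics/scene5.png

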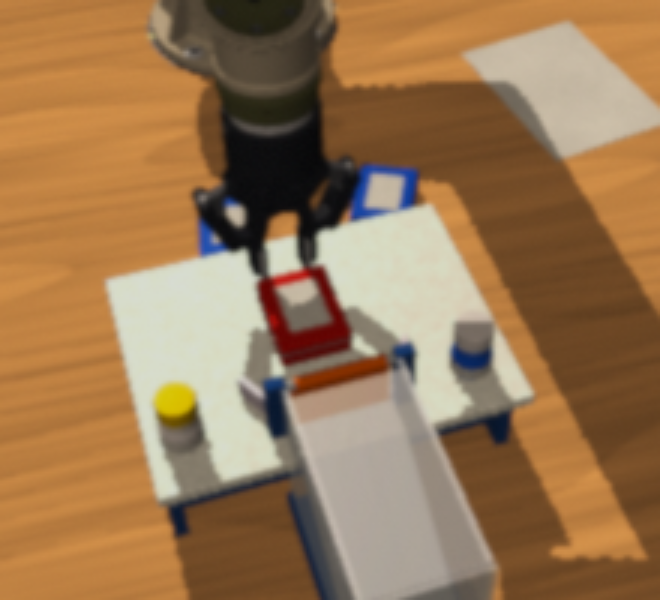

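The tin now moves with the push: its rear edge sits at the tips (row 245), still square. At this height the gripper body would clear the posts by only about 3 mm. I'll back off, rise and shut the fingers, so the tips reach lower (flat 29 mm face) and the body stays well above the gate.

Request:
{"fn": "servo_tool", "kwargs": {"moves": [[0,0,1,0,0.3],[0,0,1,0,0.3],[-1,0,0,0,0.3],[-0.9,0,0,0,0.7],[0,0,0,0,1],[0,0,0,0,1],[0,0,0,0,1],[0,0,0,0,1],[0,0,0,0,1],[0,0,0,0,1]]}}

```text
clock: 11.9
tcp_pos: [0.4948, -0.052, 0.1014]
orientation: [-0.024, -0.707, -0.024, 0.707]
wrist_force: [0.6, 1.0, 0.6]
finger_gap: 0.0002
```

```bash
python3 -c "
from go import *
status([-.018,-.002,.1])
for n in ('wrist',):
    p=optics.read_camera(n); cv2.imwrite(f'pics/{n}6.png',p['pixels'])
c,sn=np.cos(yaw),np.sin(yaw);M=np.array([[c,sn],[-sn,c]])
s=env.get_state();t=np.array(s['tcp_pos']);w,x,y,z=s['orientation'];R=Ro.from_quat([x,y,z,w]).as_matrix()
for h in (0,.005,.01,.02): print(h,[proj(p,t+R@np.array([-h,yy,zz]))[0].round(0).tolist() for yy,zz in((-.0145,-.011),(.0145,-.011),(0,.011))])
"
```

```text
t 11.9 tcp [ 0.4948 -0.052   0.1014] chute xy [-0.1706 -0.0045] F [0.6 1.  0.6] gap 0.00020754625102226888
R cols [[-0.0, 0.069, -0.998], [-0.0, -0.998, -0.069], [-1.0, 0.0, 0.0]]
turn 1 -3.142
turn -1 0.0
world tgt [ 0.6469 -0.039   0.1   ] tool shift now (cm) [  0.14  -0.25 -15.26]
after turn 1 Z [0.998 0.069 0.   ] [ 0.14  0.25 15.26]
after turn -1 Z [-0.998 -0.069 -0.   ] [  0.14  -0.25 -15.26]
0 [[297.0, 224.0], [357.0, 224.0], [327.0, 265.0]]
0.005 [[297.0, 227.0], [358.0, 227.0], [327.0, 269.0]]
0.01 [[296.0, 231.0], [359.0, 231.0], [327.0, 274.0]]
0.02 [[294.0, 239.0], [361.0, 239.0], [327.0, 285.0]]
```

View pics/wrist6.png

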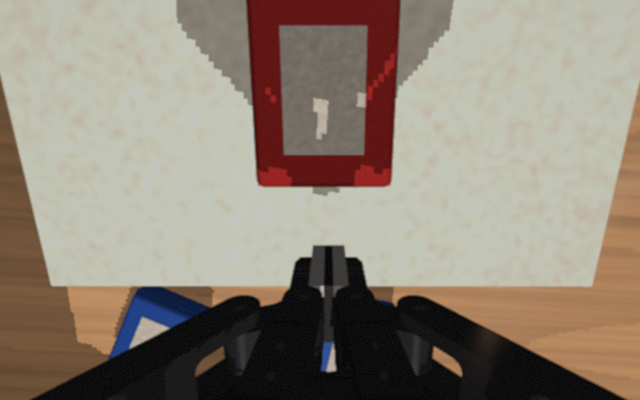

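```bash
python3 -c "
from go import *
p=optics.read_camera('wrist'); c,sn=np.cos(yaw),np.sin(yaw);M=np.array([[c,sn],[-sn,c]])
for uv in ((258,183),(391,183),(258,187),(391,187),(52,286),(594,286)):
  print(uv,[(M@(atz(p,uv,z)[:2]-C)).round(4).tolist() for z in(.09,.114)])
for q in models.pinpoint('tin',p): print(q)
cv2.imwrite('pics/w6c.png',cv2.resize(p['pixels'][160:340,220:440],None,fx=3.3,fy=3.3,interpolation=cv2.INTER_CUBIC))
q=optics.read_camera('scene'); cv2.imwrite('pics/s6c.png',cv2.resize(q['pixels'][140:250,240:370],None,fx=5.4,fy=5.4,interpolation=cv2.INTER_CUBIC))
"
```

```text
(258, 183) [[-0.1419, 0.0303], [-0.1363, 0.0255]]
(391, 183) [[-0.1419, -0.0367], [-0.1363, -0.0324]]
(258, 187) [[-0.144, 0.0304], [-0.138, 0.0256]]
(391, 187) [[-0.144, -0.0368], [-0.138, -0.0325]]
(52, 286) [[-0.1999, 0.1463], [-0.1862, 0.1255]]
(594, 286) [[-0.1999, -0.1507], [-0.1863, -0.1308]]
{'location': [167.7, 326.9], 'conf': 0.69}
{'location': [321.5, 95.5], 'conf': 0.66}
```

View pics/w6c.png

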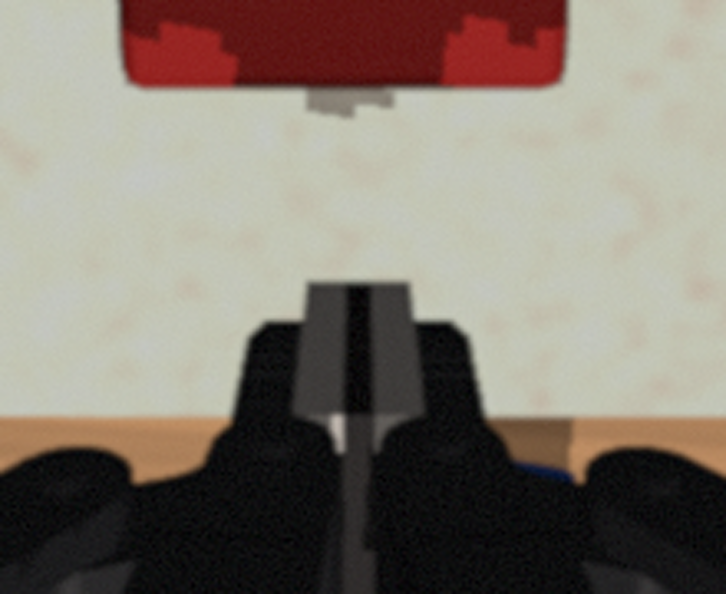

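View pics/s6c.png

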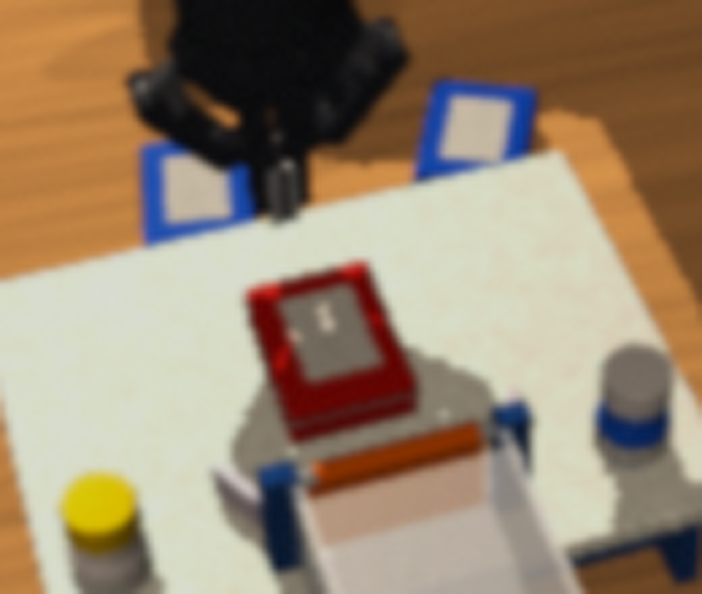

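```bash
python3 -c "
from go import *
p=optics.read_camera('wrist');q=optics.read_camera('scene');t=np.array(env.get_state()['tcp_pos'])
X=tri([(p,(328,246)),(q,(292.8,180))]);print(X.round(4),proj(p,X),proj(q,X))
print('tcp',t.round(4))
for h in(0,.01,.02,.03): print(h,proj(q,t+[.011,0,h]).round(1),proj(p,t+[.011,0,h]).round(1))
"
```

```text
[ 0.5067 -0.0511  0.13  ] [[326.61083441 245.40446953]] [[292.5547687  179.96462797]]
tcp [ 0.4948 -0.052   0.1015]
0 [[292.8 187.6]] [[328.7 223.8]]
0.01 [[292.5 184.9]] [[328.7 231.2]]
0.02 [[292.3 182.2]] [[328.8 239.5]]
0.03 [[292.1 179.4]] [[328.8 249. ]]
```

The visible tip is about 27 mm above the reported TCP, in both views and at both openings. So the body sits correspondingly higher and there is clearance to go lower. I'll reopen to 30 mm for a stable two-point push and lower by 2.6 cm.

Request:
{"fn": "servo_tool", "kwargs": {"moves": [[0,0,0,0,0.3],[0.7,0,0,0,0.3],[0.7,0,0,0,0.3],[0.4,0,0,0,0.3],[0.3,0,0,0,0.3],[0.3,0,0,0,0.3],[0.2,0,0,0,0.3],[0,0,0,0,0.3],[0,0,0,0,0.3],[0,0,0,0,0.3]]}}

```text
clock: 13.45
tcp_pos: [0.495, -0.0521, 0.0756]
orientation: [0.024, 0.707, 0.024, -0.707]
wrist_force: [-0.2, 0.1, 0.0]
finger_gap: 0.0298
```

```bash
python3 -c "
from go import *
status([-.018,-.003,.0755])
p=optics.read_camera('scene'); cv2.imwrite('pics/s7.png',cv2.resize(p['pixels'][140:250,240:370],None,fx=5.4,fy=5.4,interpolation=cv2.INTER_CUBIC))
p=optics.read_camera('wrist'); cv2.imwrite('pics/w7.png',p['pixels'])
"
```

```text
t 13.45 tcp [ 0.495  -0.0521  0.0756] chute xy [-0.1704 -0.0046] F [-0.2  0.1  0. ] gap 0.02976181057097122
R cols [[0.0, 0.069, -0.998], [-0.0, -0.998, -0.069], [-1.0, 0.0, -0.0]]
turn 1 -3.142
turn -1 0.0
world tgt [ 0.6469 -0.04    0.0755] tool shift now (cm) [  0.02  -0.16 -15.24]
after turn 1 Z [0.998 0.069 0.   ] [1.000e-02 1.600e-01 1.524e+01]
after turn -1 Z [-0.998 -0.069 -0.   ] [ 1.000e-02 -1.600e-01 -1.524e+01]
```

View pics/s7.png

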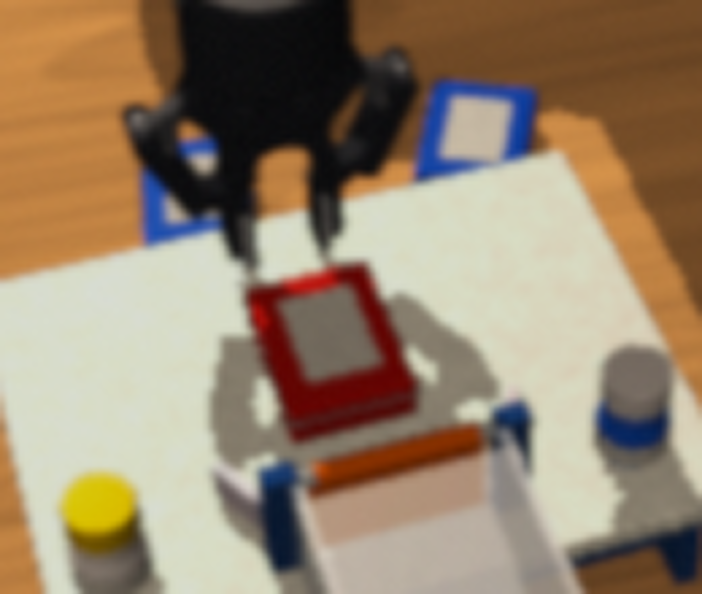

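View pics/w7.png

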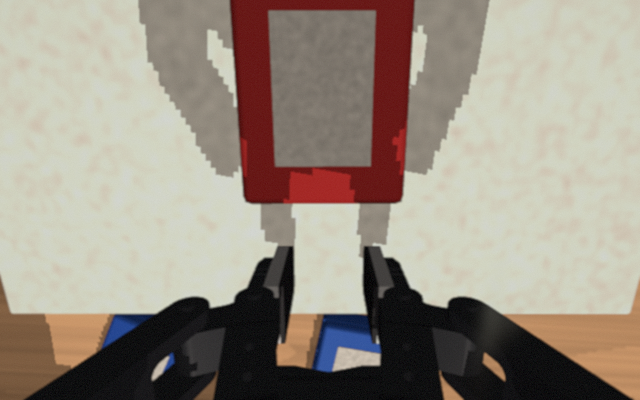

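The tips are now low behind the tin, with their shadows meeting them at about (280,243) and (372,243). Pushing into the gate.

Request:
{"fn": "servo_tool", "kwargs": {"moves": [[0,0,-1.2,0,0.3],[0,0,-1.2,0,0.3],[0,0,-1.2,0,0.3],[0,0,-1.2,0,0.3],[0,0,-1.2,0,0.3],[0,0,-1.2,0,0.3],[0,0,-1.2,0,0.3],[0,0,-1.2,0,0.3],[0,0,-1.2,0,0.3],[0,0,-1,0,0.3]]}}

```text
clock: 14.8
tcp_pos: [0.6134, -0.0439, 0.0754]
orientation: [0.024, 0.707, 0.024, -0.707]
wrist_force: [-2.0, -0.0, 0.3]
finger_gap: 0.0299
```

```bash
python3 -c "
from go import *
status([-.018,-.003,.0755])
p=optics.read_camera('scene'); cv2.imwrite('pics/s8.png',cv2.resize(p['pixels'][140:250,240:370],None,fx=5.4,fy=5.4,interpolation=cv2.INTER_CUBIC))
p=optics.read_camera('wrist'); cv2.imwrite('pics/w8.png',p['pixels'])
"
```

```text
t 14.8 tcp [ 0.6134 -0.0439  0.0754] chute xy [-0.0517 -0.0045] F [-2.  -0.   0.3] gap 0.02988548299036106
R cols [[0.0, 0.069, -0.998], [-0.0, -0.998, -0.069], [-1.0, 0.0, -0.0]]
turn 1 -3.141
turn -1 0.0
world tgt [ 0.6469 -0.04    0.0755] tool shift now (cm) [-0.01 -0.15 -3.37]
after turn 1 Z [0.998 0.069 0.   ] [-0.01  0.15  3.37]
after turn -1 Z [-0.998 -0.069 -0.   ] [-0.01 -0.15 -3.37]
```

View pics/s8.png

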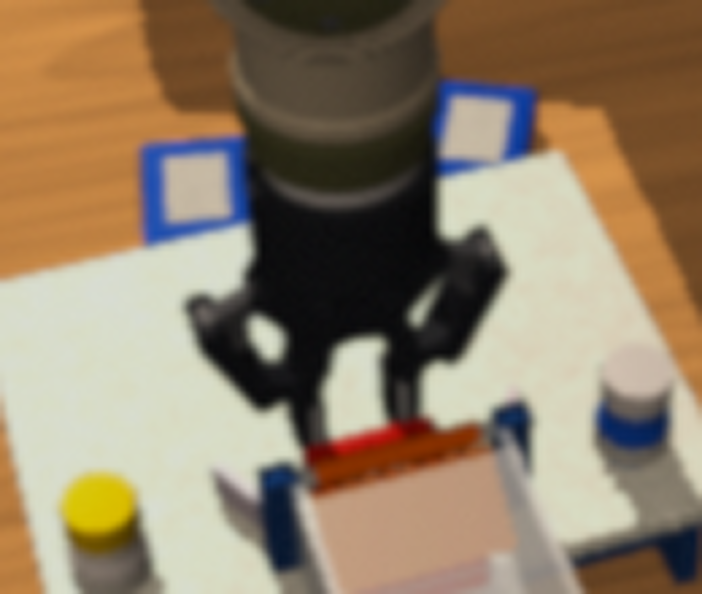

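View pics/w8.png

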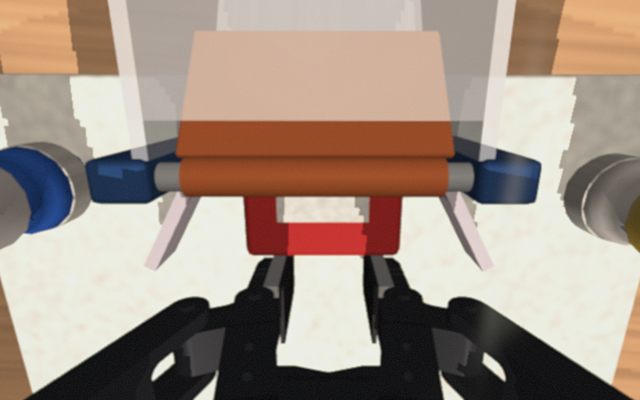

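The tin is in the gate and square, and holds the flap open (tin's rear edge at wrist row 255, flap swung in to row 30). One brisk last push past the ramp edge, stopping before the bar.

Request:
{"fn": "servo_tool", "kwargs": {"moves": [[0,0,-1,0,0.3],[0,0,-2.2,0,0.3],[0,0,0,0,0.3],[0,0,0,0,0.3],[0,0,0,0,0.3],[0,0,0,0,0.3],[0,0,0,0,0.3],[0,0,0,0,0.3],[0,0,0,0,0.3],[0,0,0,0,0.3]]}}

```text
clock: 16.15
tcp_pos: [0.6446, -0.0417, 0.0755]
orientation: [0.024, 0.707, 0.024, -0.707]
wrist_force: [0.0, 0.1, 0.5]
finger_gap: 0.0297
```

```bash
python3 -c "
from go import *
status([-.018,-.003,.0755])
p=optics.read_camera('scene'); cv2.imwrite('pics/s9.png',cv2.resize(p['pixels'][180:340,260:400],None,fx=3.7,fy=3.7,interpolation=cv2.INTER_CUBIC))
p=optics.read_camera('wrist'); cv2.imwrite('pics/w9.png',p['pixels'])
"
```

```text
t 16.15 tcp [ 0.6446 -0.0417  0.0755] chute xy [-0.0205 -0.0045] F [0.  0.1 0.5] gap 0.029704320971638894
R cols [[0.0, 0.069, -0.998], [-0.0, -0.998, -0.069], [-1.0, 0.0, -0.0]]
turn 1 -3.141
turn -1 0.0
world tgt [ 0.6469 -0.04    0.0755] tool shift now (cm) [ 0.   -0.15 -0.25]
after turn 1 Z [0.998 0.069 0.   ] [0.   0.15 0.25]
after turn -1 Z [-0.998 -0.069 -0.   ] [ 0.   -0.15 -0.25]
```

View pics/s9.png

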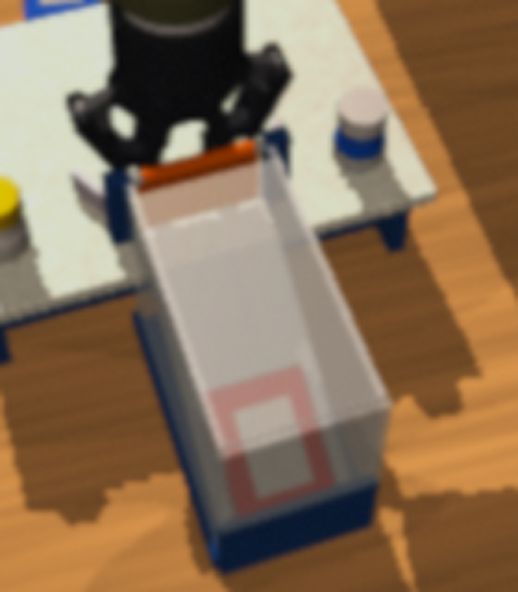

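View pics/w9.png

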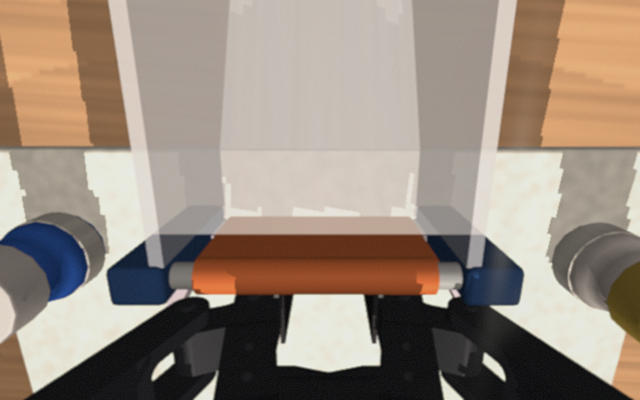

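The tin lies at the foot of the ramp behind the clear roof (scene crop 270,440), and the flap hangs shut or nearly so. Withdrawing the fingers straight back, then up.

Request:
{"fn": "servo_tool", "kwargs": {"moves": [[0,0,1.5,0,0.3],[0,0,2.5,0,0.3],[0,0,2.5,0,0.3],[0,0,2.5,0,0.3],[-1,0,2,0,0.3],[-2.5,0,0,0,0.3],[-2.5,0,0,0,0.3],[-2.5,0,0,0,0.3],[0,0,0,0,0.3],[0,0,0,0,0.3]]}}

```text
clock: 17.5
tcp_pos: [0.5344, -0.0492, 0.1598]
orientation: [-0.024, -0.706, -0.024, 0.707]
wrist_force: [-0.5, 0.1, -1.0]
finger_gap: 0.03
```

```bash
python3 -c "
from go import *
status()
p=optics.read_camera('scene'); cv2.imwrite('pics/s10.png',cv2.resize(p['pixels'][140:340,230:400],None,fx=3,fy=3,interpolation=cv2.INTER_CUBIC))
q=optics.read_camera('top'); cv2.imwrite('pics/t10.png',cv2.resize(q['pixels'][60:280,230:480],None,fx=2.7,fy=2.7,interpolation=cv2.INTER_CUBIC))
c,sn=np.cos(yaw),np.sin(yaw)
for n in('flap_edge','tin','jar_white','jar_yellow'):
  for nm,z in(('s',p),('t',q)):
    print(n,nm,[(np.round(r['location'],1).tolist(),round(r['conf'],2)) for r in models.pinpoint(n,z)])
for x in(.12,.145): 
  P=np.r_[C+np.array([[c,-sn],[sn,c]])@[x,0],.09-(x-.03)*.53]; print(x,proj(p,P),proj(q,P))
for ang in(0,.2,.5):
  P=np.r_[C+np.array([[c,-sn],[sn,c]])@[.05*np.sin(ang),0],.144-.05*np.cos(ang)]; print('flap',ang,proj(p,P),proj(q,P))
"
```

```text
t 17.5 tcp [ 0.5344 -0.0492  0.1598] chute xy [-0.1309 -0.0044] F [-0.5  0.1 -1. ] gap 0.029951512977789793
R cols [[-0.001, 0.069, -0.998], [0.0, -0.998, -0.069], [-1.0, -0.0, 0.001]]
turn 1 -3.142
turn -1 0.0
flap_edge s [([313.5, 236.6], 0.64)]
flap_edge t []
tin s [([333.1, 166.7], 0.86), ([275.9, 178.7], 0.51), ([312.0, 258.4], 0.26)]
tin t [([294.6, 252.3], 0.71)]
jar_white s [([358.4, 223.0], 0.7)]
jar_white t [([337.8, 143.7], 0.6), ([448.7, 162.7], 0.55), ([299.4, 157.1], 0.5)]
jar_yellow s [([258.9, 243.4], 0.81)]
jar_yellow t []
0.12 [[330.54587196 293.1373002 ]] [[333.08162797 114.88717434]]
0.145 [[334.2375466  305.99773487]] [[332.5694125  108.07395389]]
flap 0 [[313.66894885 237.12147597]] [[335.61364147 151.00527412]]
flap 0.2 [[314.97571349 240.23662011]] [[335.44533085 147.49858316]]
flap 0.5 [[316.84210486 243.78778098]] [[335.2429784 142.2606902]]
```

View pics/s10.png

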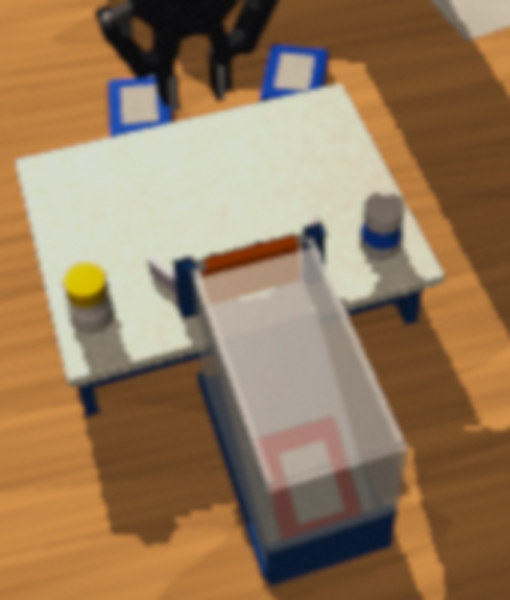

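View pics/t10.png

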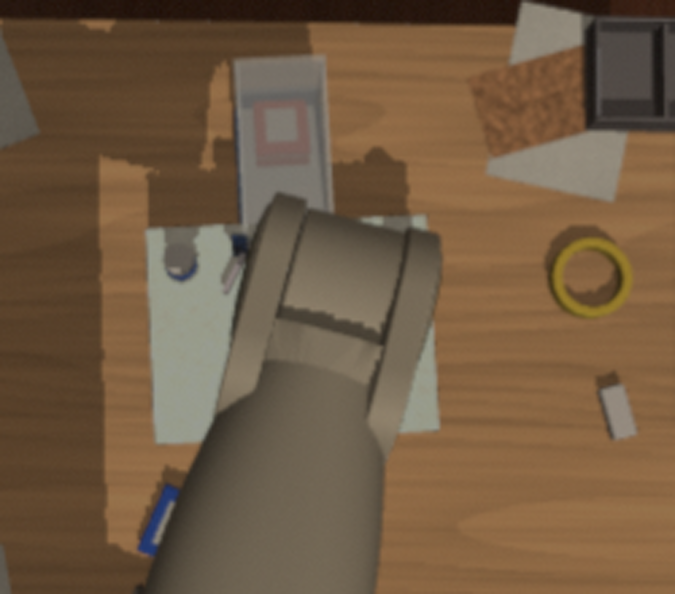

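The scene view shows the tin at rest at the foot of the ramp, square in the chute. The flap edge is reported at (313.5,236.6) and predicted at (313.7,237.1) for a shut flap. The jars stand and the arm is clear, so I'm handing in.

```bash
python3 -c "
from h import *
print(order.hand_in())"
```

```text
the job is handed in; nothing more can be done
None
```

The job is handed in at about 17.5 s. I pushed the red tin along the deck with the fingertips, through the flap and over the ramp edge, then drew the fingers back out and up. The tin was never gripped or lifted.

- **First pass missed:** the fingers went over the tin without touching it, because the visible fingertips stood about 27 mm above the reported TCP. This disagrees with the description. I measured it from the scene and wrist cameras, lowered the fingers and then pushed properly.
- **Gate:** before the last push, the tin was seen square in the gate, holding the flap wide open.
- **Tin:** it lies square at the foot of the ramp, seen in both the scene and top views.
- **Flap:** in the scene view its lower edge is within about 0.5 px of where a shut flap should be. The arm hid it in the top view, so that check is from one view only.
- **Other things:** both jars stand on the deck in the scene view, but the network found only the white-capped one from the top. Tape and eraser look unmoved. I did not check the mug and ink again at the end, but the arm never went near them.
- **Robot:** the fingers are clear of everything, with only noise on the wrist force.

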